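# Make up two water-heater fitting kits

## Robot

A 7-joint arm with a two-finger parallel gripper is mounted at the origin on the work surface. World frame = base frame: x ahead of the robot, y to its left, z up, the work surface at z = 0. Lengths are in mm, angles in rad, forces in N, time in s.
With the tool pointing down it reaches from about 400 to 875 mm from the base axis. Payload 4.4 kg.
Tool frame: the origin (TCP) lies on the centre line of the jaws, within the pads' length; the fingertips stand 25 mm ahead of it and the grasp point (between the pads) lies 6 mm ahead of it (ctrl.finger_overhang is the distance from the TCP to the fingertips, in mm); z points along the fingers, y is the line along which they close (so a half turn about z gives the same grasp; the last joint's range is limited). The gripper opens to 85 mm and grips with 20 to 120 N. Pads are 22 mm wide; open, the fingers measure 114 mm over their backs; the gripper's body (76 mm by 85 mm) begins 54 mm behind the grasp point. The pads swing forward as they close: fully open they stand 13 mm farther back than shut.
Start: joints at [1.155, 0.628, 0.038, 1.517, -0.027, 0.996, -0.02], TCP at [222.788, -610.641, 256.313] pointing down, gripper open.
Joint ranges: [-3.06, 3.06], [-0.37, 2.12], [-1.25, 1.32], [0.18, 2.47], [-1.1, 4.24], [0.23, 1.98], [-2.94, 2.94]. Speed limits (rad/s): [2.57, 2.57, 3.14, 3.14, 3.14, 3.14, 3.14].

## Interface

Orientations are given as [roll, pitch, yaw] about the fixed x, y, z axes, in that order (R = Rz(yaw) Ry(pitch) Rx(roll)).
In Python, from cell import ctrl gives the robot as it stands. The module is installed in compiled form; this text tells all that it offers.
- The arm moves only by the tool play_rows, never from a script. Its argument "targets" is a list of rows, each a list of 5 numbers: the closure, from 0 (fully open) to 1 (shut), then the shift along the tool's x, y, z in cm, then the turn about the tool's z in degrees. In form: [[gripper, dx, dy, dz, spin], ...]. A call has 1 to 10 rows; each row is the pose to reach, as a shift and turn from the pose commanded when the call began, along the tool's axes at that moment; what a row does not reach only later rows make up. A row lasts 1/10 s, in which the tool goes at most 50 mm and 8.59 degrees, less where a joint would pass 70% of its speed; a pose out of reach is approached as far as the arm can. A call with a gripper value outside its range is refused whole. The fingers move at their own pace and stop on an object; the grip force is fixed at half the most. Time passes only in rows, so rows that repeat a pose let the fingers close. It gives the time, the measured TCP pose, the force, the opening and the grip force at its end, in the units of the state.
- ctrl.read_state(): the state, without advancing time (a new reading comes with each control period).
- ctrl.get_image(name): name is "scene" or "top" or "wrist"; returns (picture, depth): 384x512x3 uint8, red, green, blue; 384x512 float32, mm along the optical axis (not along the pixel's ray), 0 where there is no reading.
- ctrl.calibration(name): a dict with "vfov" (degrees; the focal length in pixels is half the picture's height over the tangent of half this angle, whatever the lens; pixels are square), "cx", "cy" (the principal point, pixels), "extrinsics" (4x4, takes a point from camera to world coordinates); the wrist camera has in their place "mount" (4x4, takes a point from camera to tool coordinates, whose origin is the TCP and whose axes are the flange's). Camera axes: x right, y down, z forward; pixel columns grow to the right and rows downward; lengths in mm; the calibration is good to about 2 mm. A picture is of the moment at which its call begins: read the wrist's pose just before it. calibration takes no time and is no camera call.
- ctrl.finish_job(): hands the job in; it is judged then, once.
Trained networks look in the newest picture that a camera, given by its name, has taken for a name from the list of things; names that differ only in an ending like _2 or _b are one class to them, and where a whole thing is asked for, a point or a joint stands for the part that bears it (a point fixed in the world has none). Each returns a list of dicts, best first, with "confidence" (0 to 1); they miss things now and then, are a little off and sometimes report something else, mostly with a low value. They report only what shows in the picture. A call takes as long as a camera call. They do not tell look-alikes from the thing itself.
- ctrl.search_frame(camera, name): "bbox" ([left, top, right, bottom] in pixels, round what is visible of it).
- ctrl.trace(camera, name): "pixels" (384x512 bool, what is visible of it) and "bbox" ([left, top, right, bottom] in pixels, round what is visible of it).
The state is a dict: "clock": time; "qpos": joint angles; "qd": joint speeds; "tau": joint torques, N m; "eef_pos": TCP position; "tool_rot": TCP orientation; "force": force on the tool from outside, world axes, zero at the start; "torque": the same for the moment, N m; "width": finger opening in mm; "gripper_force": force on a finger pad.
Only numpy, scipy, OpenCV 4.12 (cv2) and the standard library are available. Lean on these libraries where they do the work, as an engineer would, in place of code of your own. Each camera call takes 0.05 s, during which the arm holds its last target. There are 200 camera calls.

## Task

Make up the two fitting kits for the water heater from the stock on the bench mat. In the tray with three compartments put the ball valve in the long compartment, and the large union nut and the inlet strainer in the two short ones; in the tray with two compartments put the elbow and the small union nut. One fitting to a compartment, each lying flat on the compartment floor the same way up as it lies now; the tee is not wanted, so leave it where it lies.

Things in the scene. Friction and masses are not known exactly. Their poses are not given: they have to be found in the camera images.
- tray3: Grey kit tray with THREE compartments, fixed: 220 (x) x 172 (y) x 22 mm high; walls and dividers 4 mm thick, 22 high; floor 4 mm. Origin: underside centre, z up. Long compartment: centre (0, +42) mm, 212 x 80 inside. Short ones: centres (-54, -42) and (+54, -42), each 104 (x) x 80 (y) inside. Left or right of the stock (the trays swap sides), its x within 20 degrees of world x.
- tray2: Grey kit tray with TWO compartments, fixed: 220 (x) x 108 (y) x 22 mm high; walls and divider 4 mm thick, 22 high; floor 4 mm. Origin: underside centre, z up. Compartment centres (-54, 0) and (+54, 0) mm, each 104 (x) x 100 (y) inside. On the other side of the stock from the first tray, its x within 20 degrees of world x.
- ball_valve: Brass ball valve lying flat, 62 mm long (x); octagonal ends 30 mm across flats, body top 30 mm up. On its stem a black T-handle: bar along x 52 long, 11 wide (y), from 42 to 56 mm up; under it a gland nut and stem, 20 mm across, to 37 mm up. Pinch the handle or the ends. 0.3 kg, centre of mass under the handle's middle. Origin: underside, centre. On the bench, z up, any yaw.
- large_nut: Large brass hexagonal union nut with a threaded 33 mm hole, 44 mm across flats, 51 across corners, 26 high, 0.16 kg. Origin: underside, on its axis. One pair of flats faces +y and -y, the others every 60 degrees. On the bench, z up, any yaw.
- small_nut: Small brass hexagonal union nut with a threaded 21 mm hole, 30 mm across flats, 35 across corners, 20 high, 0.07 kg. Origin: underside, on its axis. One pair of flats faces +y and -y, the others every 60 degrees. On the bench, z up, any yaw.
- strainer: Inlet strainer: black rubber cup washer with a round steel mesh in the middle, stiff, 36 mm in diameter, 14 mm high, 0.02 kg. Origin: underside, on its axis. On the bench, z up, any yaw.
- elbow: Brass 90 degree elbow lying flat, an L, 59 x 59 mm, 30 high, 0.2 kg. Origin: underside, centre of that square. Arms meet at (-14.5, -14.5) mm: one along +x (axis y = -14.5), one along +y (axis x = -14.5), axes 15 mm up. Each ends in an octagonal band, 30 mm across flats (they face up, down and sideways), from +11.5 to +29.5 mm. Centre of mass near (-3, -3). On the bench, z up, any yaw.
- tee: Brass tee lying flat, which stays where it is: run 70 mm long (x), branch to +y, octagonal ends 30 mm across flats, 30 mm high, within 42 mm of its origin. Origin: underside, 12 mm from the run's axis towards the branch. On the bench, z up, any yaw.
There are look-alikes about, which are no part of the job. What is shaped like the ball_valve but red or turquoise is not meant. What is shaped like the elbow but green is not meant.

How it is judged (in metres and radians):
At the end, for the whole second after the job is handed in: Three-compartment tray: ball valve in the long, large nut and strainer in the two short compartments; other tray: elbow and small nut. One to a compartment, flat on its floor (within 5 mm, tilt under 0.15 rad), at rest, released. The tee is within 30 mm of its start (x of ball_valve in the frame of tray3 between -0.106 and 0.106 m and y of ball_valve in the frame of tray3 between 0.002 and 0.082 m and z of ball_valve in the frame of tray3 between 0 and 0.009 m and angle between the z axis of each of ball_valve, large_nut, strainer and the z axis of tray3, either way round below 0.15 rad and linear speed of each of ball_valve, large_nut, strainer, small_nut, elbow below 0.02 m/s and angular speed of each of ball_valve, large_nut, strainer, small_nut, elbow below 0.2 rad/s and z of large_nut in the frame of tray3 between 0 and 0.009 m and z of strainer in the frame of tray3 between 0 and 0.009 m and z of small_nut in the frame of tray2 between 0 and 0.009 m and angle between the z axis of each of small_nut, elbow and the z axis of tray2, either way round below 0.15 rad and z of elbow in the frame of tray2 between 0 and 0.009 m and ((x of large_nut in the frame of tray3 between -0.106 and -0.002 m and y of large_nut in the frame of tray3 between -0.082 and -0.002 m and x of strainer in the frame of tray3 between 0.002 and 0.106 m and y of strainer in the frame of tray3 between -0.082 and -0.002 m) or (x of large_nut in the frame of tray3 between 0.002 and 0.106 m and y of large_nut in the frame of tray3 between -0.082 and -0.002 m and x of strainer in the frame of tray3 between -0.106 and -0.002 m and y of strainer in the frame of tray3 between -0.082 and -0.002 m)) and ((x of small_nut in the frame of tray2 between -0.106 and -0.002 m and y of small_nut in the frame of tray2 between -0.05 and 0.05 m and x of elbow in the frame of tray2 between 0.002 and 0.106 m and y of elbow in the frame of tray2 between -0.05 and 0.05 m) or (x of small_nut in the frame of tray2 between 0.002 and 0.106 m and y of small_nut in the frame of tray2 between -0.05 and 0.05 m and x of elbow in the frame of tray2 between -0.106 and -0.002 m and y of elbow in the frame of tray2 between -0.05 and 0.05 m)) and distance of tee from where it was at the start of the episode below 0.03 m); the robot touches nothing.
It fails at once if the tee is moved more than 30 mm (distance of tee from where it was at the start of the episode above 0.03 m).
It also fails if it takes over 128 s, if anything falls off the work surface, if the arm or the gripper's body presses on something with over 40 N, if the wrist force passes 120 N, or if a joint passes its speed limit or range.

## Working session

There is one attempt and no reset: what is moved stays moved. The work goes in short steps, Python scripts to look and compute and a tool call to move; the robot and the scene stay as the last step left them, time stands still between calls to the robot, and variables do not carry over. Pictures are saved under pics/ and viewed, at most 14 in all, crops included, and the job is handed in when it is done.

Besides the shell and the picture viewer there is one more tool, called after "Request:" as a command line: name --pt "numbers of a row" for each row, then --argument value for the rest. play_rows: Moves the arm, as the interface text tells. Its arguments: {"type":"object","properties":{"targets":{"type":"array"}},"required":["targets"]}

```bash
mkdir -p pics
cat > h.py <<'E'
import numpy as np, cv2
from cell import ctrl
def K(n):
    c=ctrl.calibration(n); return 192/np.tan(np.radians(c["vfov"])/2),c["cx"],c["cy"],c
def cloud(n,d):
    f,cx,cy,c=K(n); v,u=np.mgrid[:384,:512]
    p=np.stack([(u-cx)/f*d,(v-cy)/f*d,d],-1)
    T=np.array(c["extrinsics"]); return p@T[:3,:3].T+T[:3,3]
def save(n,im): cv2.imwrite(n,cv2.cvtColor(im,cv2.COLOR_RGB2BGR))
E
python3 - <<'E'
from h import *
for n in ("top","scene"):
    im,d=ctrl.get_image(n); save(f"pics/{n}0.png",im); np.savez(f"{n}0.npz",im=im,d=d)
    P=cloud(n,d)
    print(n,{k:np.round(v,1).tolist() if k=="extrinsics" else v for k,v in ctrl.calibration(n).items()})
    for o in "tray3 tray2 ball_valve large_nut small_nut strainer elbow tee".split():
        for r in ctrl.trace(n,o)[:4]:
            m=r["pixels"]&(d>0); b=np.round(r["bbox"]).tolist()
            q=P[m]; print(o,round(r["confidence"],2),b,np.round(np.median(q,0)).tolist() if len(q) else None, np.round(np.percentile(q[:,2],[2,98])) if len(q) else None)
s=ctrl.read_state();print(s["eef_pos"],s["tool_rot"],s["clock"],ctrl.finger_overhang)
E
```

```text
top {'vfov': 43.479670036577915, 'cx': 254.10880219090797, 'cy': 192.80871583543484, 'extrinsics': [[0.0, -1.0, 0.2, 328.2], [-1.0, -0.0, -0.0, -6.8], [0.0, -0.2, -1.0, 1217.0], [0.0, 0.0, 0.0, 1.0]]}
tray3 0.72 [342.0, 161.0, 395.0, 256.0] [522.0, -303.0, 4.0] [-1. 24.]
tray2 0.72 [342.0, 161.0, 395.0, 256.0] [522.0, -303.0, 4.0] [-1. 24.]
ball_valve 0.72 [316.0, 265.0, 338.0, 290.0] [350.0, -185.0, 29.0] [17. 58.]
ball_valve 0.56 [366.0, 278.0, 392.0, 296.0] [326.0, -315.0, 28.0] [ 3. 58.]
ball_valve 0.52 [262.0, 225.0, 291.0, 238.0] [459.0, -60.0, 30.0] [17. 59.]
large_nut 0.68 [216.0, 225.0, 234.0, 242.0] [456.0, 59.0, 25.0] [10. 29.]
small_nut 0.35 [341.0, 164.0, 394.0, 256.0] [522.0, -302.0, 4.0] [-1. 24.]
strainer 0.61 [269.0, 186.0, 281.0, 202.0] [561.0, -62.0, 9.0] [ 2. 16.]
elbow 0.81 [363.0, 107.0, 391.0, 126.0] [754.0, -337.0, 25.0] [ 7. 32.]
elbow 0.78 [267.0, 139.0, 288.0, 162.0] [672.0, -67.0, 25.0] [-0. 33.]
tee 0.63 [205.0, 135.0, 235.0, 164.0] [665.0, 67.0, 25.0] [-2. 33.]
tee 0.63 [268.0, 140.0, 291.0, 164.0] [674.0, -67.0, 26.0] [ 2. 33.]
scene {'vfov': 57.9967674
[... 515 characters left out ...]
8.0] [-1. 56.]
ball_valve 0.9 [138.0, 163.0, 154.0, 194.0] [361.0, -191.0, 27.0] [ 1. 57.]
ball_valve 0.62 [203.0, 170.0, 232.0, 196.0] [468.0, -64.0, 28.0] [ 7. 56.]
large_nut 0.78 [249.0, 153.0, 266.0, 176.0] [459.0, 58.0, 18.0] [-1. 27.]
small_nut 0.54 [275.0, 181.0, 292.0, 203.0] [564.0, 63.0, 14.0] [-0. 21.]
strainer 0.6 [232.0, 212.0, 251.0, 226.0] [562.0, -60.0, 9.0] [ 0. 15.]
elbow 0.95 [253.0, 236.0, 284.0, 274.0] [680.0, -70.0, 25.0] [ 2. 30.]
elbow 0.65 [150.0, 350.0, 183.0, 381.0] [753.0, -331.0, 26.0] [11. 30.]
tee 0.93 [304.0, 205.0, 328.0, 240.0] [672.0, 63.0, 25.0] [ 2. 31.]
[ 222.78807589 -610.62292357  256.30892185] [-3.14156562e+00 -5.12071592e-05  3.49762540e-01] 0.9 25.0
```

Run:
```python
from h import *
for n,(x0,x1,y0,y1) in {"top":(95,405,95,305),"scene":(60,420,100,384)}.items():
    im=np.load(f"{n}0.npz")["im"][y0:y1,x0:x1]; s=2.5 if n=="top" else 2
    save(f"pics/{n}_c.png",cv2.resize(im,None,fx=s,fy=s,interpolation=cv2.INTER_CUBIC))
```

```text
(no output)
```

View pics/top_c.png

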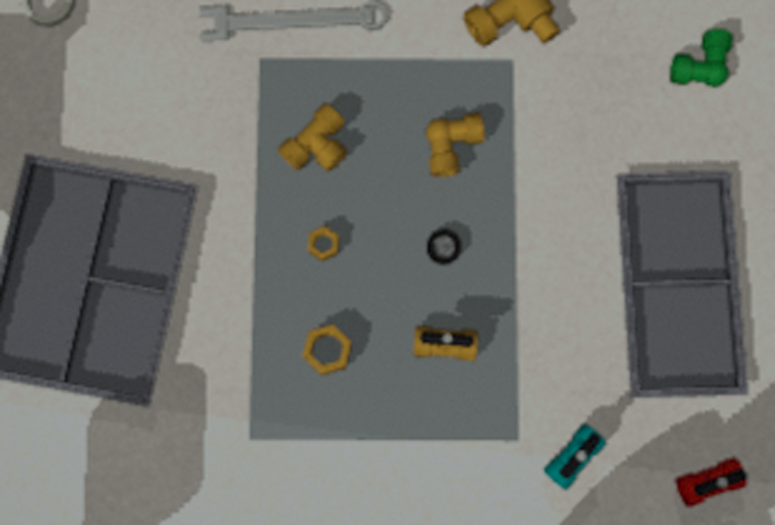

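View pics/scene_c.png

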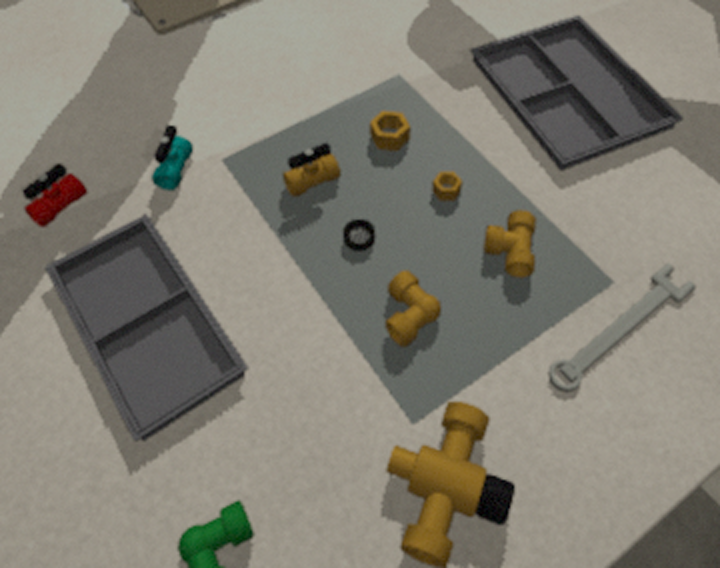

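The top crop shows the brass valve at full-picture (273,231), with the turquoise (325,277) and red (379,287) look-alikes. The brass elbow is at (278,151), the green one at (377,117). The large nut is at (226,235), small nut (224,192), strainer (272,193), tee (221,150), tray3 on the left (+y) and tray2 on the right. I choose the brass pieces on the mat.

```bash
cat > meas.py <<'E'
from h import *
from scipy.optimize import least_squares
C={n:np.load(f"{n}0.npz") for n in("top","scene")}
P={n:cloud(n,C[n]["d"]) for n in C}
def pts(c,r,z0,z1):
    o=[]
    for n in P:
        q=P[n][C[n]["d"]>0]; o.append(q[(np.hypot(q[:,0]-c[0],q[:,1]-c[1])<r)&(q[:,2]>z0)&(q[:,2]<z1)])
    return o
for o,c,r,z0,z1 in [("valve",(462,-62),50,42,62),("valvebody",(462,-62),50,10,40),("lnut",(458,58),42,21,32),("snut",(564,62),35,15,26),("strainer",(562,-61),35,8,20),("elbow",(676,-68),52,12,36),("tray3",(533,300),170,15,28),("tray2",(527,-300),145,15,28)]:
    for n,q in zip(P,pts(c,r,z0,z1)):
        if len(q)<5: print(o,n,len(q)); continue
        (x,y),(w,h),a=cv2.minAreaRect(q[:,:2].astype(np.float32))
        print(o,n,len(q),"ctr",round(x,1),round(y,1),"size",round(w,1),round(h,1),"ang",round(a,1),"z",np.round(np.percentile(q[:,2],[5,50,95]),1))
E
python3 meas.py
python3 - <<'E'
from h import *
im=np.load("top0.npz")["im"]; d=np.load("top0.npz")["d"]
save("pics/close.png",cv2.resize(im[125:250,195:300],None,fx=4.7,fy=4.7,interpolation=cv2.INTER_CUBIC))
E
```

```text
valve top 105 ctr 462.8 -61.2 size 51.1 13.7 ang 85.4 z [47.5 54.2 58.6]
valve scene 136 ctr 463.7 -61.2 size 50.7 12.4 ang 88.7 z [44.7 53.4 56.3]
valvebody top 188 ctr 461.5 -61.6 size 62.6 30.1 ang 86.6 z [17.  24.8 33.7]
valvebody scene 314 ctr 463.2 -61.1 size 62.8 31.1 ang 84.9 z [13.  25.5 36.9]
lnut top 146 ctr 454.4 56.1 size 46.9 42.1 ang 45.1 z [22.3 25.8 28.9]
lnut scene 141 ctr 457.2 56.3 size 44.0 47.0 ang 80.3 z [21.5 25.  27.2]
snut top 72 ctr 563.6 61.4 size 31.6 27.8 ang 0.1 z [16.1 18.8 23.7]
snut scene 91 ctr 564.6 62.0 size 29.1 32.7 ang 85.5 z [15.6 18.7 20.9]
strainer top 105 ctr 560.6 -60.4 size 34.6 34.8 ang 49.0 z [ 8.3 11.6 15.8]
strainer scene 120 ctr 562.7 -60.9 size 33.5 36.4 ang 55.6 z [ 8.3 12.4 14.7]
elbow top 351 ctr 667.6 -72.8 size 59.4 58.4 ang 5.8 z [18.2 25.8 31.7]
elbow scene 559 ctr 668.9 -73.3 size 59.4 58.5 ang 6.3 z [16.  25.2 30. ]
tray3 top 1348 ctr 525.6 299.9 size 182.6 229.5 ang 79.8 z [16.5 20.6 24.5]
tray3 scene 1126 ctr 525.9 300.5 size 183.1 231.4 ang 79.6 z [16.2 20.  22.5]
tray2 top 1004 ctr 523.7 -299.3 size 229.5 118.4 ang 1.7 z [16.6 20.4 24.4]
tray2 scene 1555 ctr 523.9 -298.8 size 229.9 117.2 ang 1.9 z [17.1 20.3 22.6]
```

View pics/close.png

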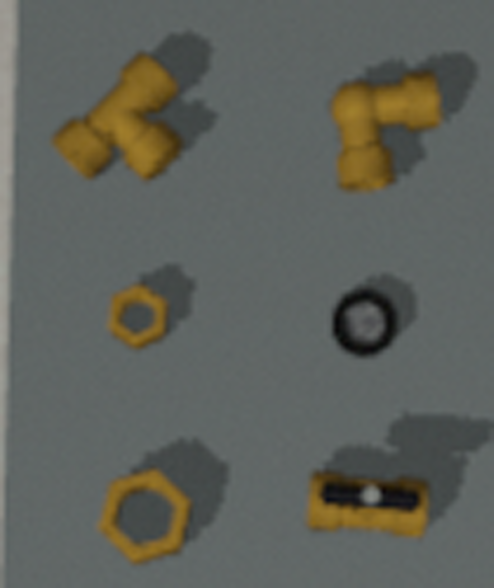

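The close crop shows the brass valve with black handle at the lower right, the two nuts at left, the strainer, elbow and tee — choice confirmed. Now I'll refine the angles.

```bash
cat > meas2.py <<'E'
from meas import *
print("----")
for o,c,r,z0,z1 in [("lnut",(456,56.3),34,15,32),("snut",(564,62),26,11,26)]:
    for q in pts(c,r,z0,z1):
        def ext(t):
            w=[]
            for k in range(3):
                a=np.radians(t+60*k); s=q[:,:2]@[np.cos(a),np.sin(a)]; w.append(np.percentile(s,98)-np.percentile(s,2))
            return np.mean(w)
        e=[ext(t) for t in range(60)]; print(o,"flat normal deg",np.argmin(e),round(min(e),1),round(max(e),1))
def seg(p,a,b):
    a,b=np.array(a,float),np.array(b,float); t=np.clip((p-a)@(b-a)/((b-a)@(b-a)),0,1); return np.linalg.norm(p-a-t[:,None]*(b-a),axis=1)
def box(x,y): return [((-x,-y),(x,-y)),((x,-y),(x,y)),((x,y),(-x,y)),((-x,y),(-x,-y))]
S={"tray3":box(108,84)+[((-108,0),(108,0)),((0,0),(0,-84))],"tray2":box(108,52)+[((0,-52),(0,52))]}
for o,g,r,a0 in [("tray3",(526,300),170,-11),("tray2",(524,-299),145,2)]:
    for q in pts(g,r,15,28):
        def f(v):
            a=np.radians(v[2]);R=np.array([[np.cos(a),-np.sin(a)],[np.sin(a),np.cos(a)]]); p=(q[:,:2]-v[:2])@R
            return np.min([seg(p,*s) for s in S[o]],axis=0)
        R=least_squares(f,[*g,a0],loss="soft_l1",f_scale=3); print(o,np.round(R.x,1),round(np.median(R.fun),1))
E
python3 meas2.py | sed '1,/----/d'
cat > go.py <<'E'
import sys; from h import *
from scipy.spatial.transform import Rotation as Ro
# go.py x y z yawdeg : shift rows in cm along tool axes and spin deg
def go(x,y,z,yaw):
    s=ctrl.read_state(); R=Ro.from_euler("xyz",s["tool_rot"]).as_matrix()
    d=R.T@(np.array([x,y,z])-s["eef_pos"])/10
    y0=np.degrees(s["tool_rot"][2]); sp=-((yaw-y0+90)%180-90)
    print("from",np.round(s["eef_pos"],1),"yaw",round(y0,1),"-> shift cm",np.round(d,2),"spin",round(sp,1),"or",round(sp-180*np.sign(sp),1),"q7",round(s["qpos"][6],2),"t",s["clock"],"w",round(s["width"],1))
if __name__=="__main__": go(*map(float,sys.argv[1:5]))
E
python3 go.py 460 56 130 0
```

```text
lnut flat normal deg 11 42.3 43.8
lnut flat normal deg 14 42.4 44.2
snut flat normal deg 26 28.6 29.5
snut flat normal deg 26 29.2 30.5
tray3 [524.8 299.5 -10.1] 1.9
tray3 [527.5 299.2 -10.3] 1.5
tray2 [ 523.2 -298.8    1.8] 2.0
tray2 [ 525.  -299.     1.8] 1.9
from [ 222.8 -610.6  256.3] yaw 20.0 -> shift cm [ 45.13 -54.5   12.63] spin 20.0 or -160.0 q7 -0.02 t 0.9 w 85.4
```

```bash
python3 go.py 456 56 120 102
```

```text
from [ 222.8 -610.6  256.3] yaw 20.0 -> shift cm [ 44.75 -54.63  13.63] spin -82.0 or 98.0 q7 -0.02 t 0.9 w 85.4
```

Request:
play_rows --pt "0 22.4 -27.3 6 -50" --pt "0 22.4 -27.3 6 -50" --pt "0 22.4 -27.3 6 -50" --pt "0 22.4 -27.3 6 -50" --pt "0 22.4 -27.3 6 -50" --pt "0 22.4 -27.3 6 -50" --pt "0 22.4 -27.3 6 -50" --pt "0 22.4 -27.3 6 -50"

```text
clock: 1.7
eef_pos: [341.0, -271.5, 196.0]
tool_rot: [-3.14, -0.003, 1.231]
force: [-0.2, -0.7, 0.2]
width: 85.5
gripper_force: 0.0
```

```bash
python3 go.py 456 56 120 102
```

```text
from [ 341.  -271.5  196. ] yaw 70.5 -> shift cm [34.69 -0.06  7.7 ] spin -31.5 or 148.5 q7 0.1 t 1.7 w 85.5
```

Request:
play_rows --pt "0 34.7 0 6 -31.5" --pt "0 34.7 0 6 -31.5" --pt "0 34.7 0 6 -31.5" --pt "0 34.7 0 6 -31.5" --pt "0 34.7 0 6 -31.5" --pt "0 34.7 0 6 -31.5" --pt "0 34.7 0 6 -31.5" --pt "0 34.7 0 6 -31.5" --pt "0 34.7 0 6 -31.5"

```text
clock: 2.6
eef_pos: [458.6, 49.9, 136.1]
tool_rot: [3.142, 0.0, 1.775]
force: [0.1, -0.5, 0.6]
width: 85.8
gripper_force: 0.0
```

```bash
python3 go.py 456 56 28 102
python3 - <<'E'
from h import *
s=ctrl.read_state(); im,d=ctrl.get_image("wrist"); c=ctrl.calibration("wrist"); f,cx,cy,_=K("wrist")
from scipy.spatial.transform import Rotation as Ro
M=np.array(c["mount"]);R=Ro.from_euler("xyz",s["tool_rot"]).as_matrix()
save("pics/w1.png",im)
for o in("large_nut","small_nut","tee"):
  for r in ctrl.trace("wrist",o)[:2]:
    v,u=np.nonzero(r["pixels"]&(d>0)); z=d[v,u]; p=np.stack([(u-cx)/f*z,(v-cy)/f*z,z],-1)@M[:3,:3].T+M[:3,3]; p=p@R.T+s["eef_pos"]
    zt=np.percentile(p[:,2],90); q=p[p[:,2]>zt-4][:,:2].astype(np.float32)
    print(o,round(r["confidence"],2),r["bbox"],zt.round(1),cv2.minAreaRect(q), cv2.minEnclosingCircle(q))
E
```

```text
from [458.6  49.9 136.1] yaw 101.7 -> shift cm [ 0.65 -0.13 10.81] spin -0.3 or 179.7 q7 -0.27 t 2.6 w 85.8
large_nut 0.63 [222.0, 151.9, 283.9, 215.1] 26.9 ((453.9803771972656, 57.98765563964844), (48.927696228027344, 43.11653137207031), 45.87285614013672) ((454.32147216796875, 57.95762252807617), 24.681201934814453)
small_nut 0.74 [358.4, 179.9, 406.3, 224.1] 20.6 ((562.6408081054688, 63.585575103759766), (30.25092124938965, 33.47456741333008), 24.217195510864258) ((562.478759765625, 63.35626983642578), 17.069589614868164)
tee 0.95 [460.1, 171.3, 511.9, 252.8] 29.8 ((649.2391357421875, 71.6438217163086), (27.205913543701172, 53.51327896118164), 26.564590454101562) ((652.0096435546875, 73.02900695800781), 28.745267868041992)
```

View pics/w1.png

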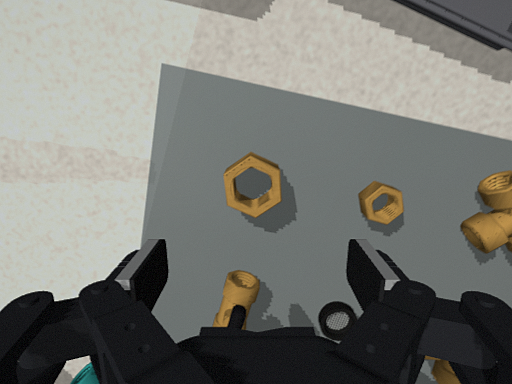

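The wrist view shows the large nut at (253,185) centred between the fingers and the small nut at (381,203), agreeing with the fixed cameras to ~2 mm.

Request:
play_rows --pt "0 0.8 -0.2 5 0" --pt "0 0.8 -0.2 9 0" --pt "0 0.8 -0.2 10.8 0" --pt "0 0.8 -0.2 10.8 0" --pt "1 0.8 -0.2 10.8 0" --pt "1 0.8 -0.2 10.8 0" --pt "1 0.8 -0.2 10.8 0" --pt "1 0.8 -0.2 10.8 0" --pt "1 0.8 -0.2 10.8 0" --pt "1 0.8 -0.2 10.8 0"

```text
clock: 3.8
eef_pos: [455.0, 55.5, 29.5]
tool_rot: [3.14, 0.002, 1.772]
force: [-0.4, -2.3, 6.4]
width: 43.1
gripper_force: 60.2
```

```bash
cat > tr.py <<'E'
import sys,numpy as np
# tr.py tray lx ly -> world
T={"3":(526.3,299.3,-10.2),"2":(524,-299,1.8)}[sys.argv[1]]
a=np.radians(T[2]);lx,ly=map(float,sys.argv[2:4]);print(T[0]+np.cos(a)*lx-np.sin(a)*ly,T[1]+np.sin(a)*lx+np.cos(a)*ly)
E
python3 tr.py 3 -54 -42;python3 tr.py 3 54 -42;python3 tr.py 3 0 42;python3 tr.py 2 54 0;python3 tr.py 2 -54 0; python3 go.py 465.7 267.5 120 80
```

```text
465.71587807623837 267.52636044254933
572.0090037369165 248.40120848803434
533.7375590934224 340.6362155347082
577.9733542597495 -297.3038190097811
470.0266457402505 -300.6961809902189
from [455.   55.5  29.5] yaw 101.5 -> shift cm [20.55  5.29 -9.08] spin 21.5 or -158.5 q7 -0.75 t 3.8 w 43.1
```

Request:
play_rows --pt "1 0 0 -5 0" --pt "1 0 0 -9 0" --pt "1 20.5 5.3 -9 21.5" --pt "1 20.5 5.3 -9 21.5" --pt "1 20.5 5.3 -9 21.5" --pt "1 20.5 5.3 -9 21.5" --pt "1 20.5 5.3 -9 21.5" --pt "1 20.5 5.3 -9 21.5" --pt "1 20.5 5.3 -9 21.5" --pt "1 20.5 5.3 -9 21.5"

```text
clock: 4.8
eef_pos: [465.6, 264.9, 118.2]
tool_rot: [-3.141, 0.002, 1.394]
force: [-0.3, -1.7, -1.3]
width: 43.0
gripper_force: 61.5
```

```bash
python3 go.py 465.7 267.5 34.5 80
```

```text
from [465.6 264.9 118.2] yaw 79.9 -> shift cm [ 0.28 -0.03  8.37] spin -0.1 or 179.9 q7 -1.17 t 4.8 w 43.0
```

Request:
play_rows --pt "1 0.2 0 4 0" --pt "1 0.2 0 7.5 0" --pt "1 0.2 0 8.4 0" --pt "1 0.2 0 8.4 0" --pt "0.35 0.2 0 8.4 0" --pt "0.35 0.2 0 8.4 0" --pt "0.35 0.2 0 8.4 0" --pt "0.35 0.2 0 4 0" --pt "0 0.2 0 0 0" --pt "0 0.2 0 -1 0"

```text
clock: 5.8
eef_pos: [467.8, 271.0, 132.4]
tool_rot: [3.137, -0.005, 1.397]
force: [0.9, 0.2, 1.0]
width: 81.9
gripper_force: 0.0
```

```bash
python3 go.py 563.5 62.5 120 86; python3 go.py 561.5 -61 120 86
```

```text
from [467.8 271.  132.4] yaw 80.0 -> shift cm [-18.88  13.04   1.21] spin -6.0 or 174.0 q7 -1.17 t 5.8 w 81.9
from [467.8 271.  132.4] yaw 80.0 -> shift cm [-31.08  14.98   1.16] spin -6.0 or 174.0 q7 -1.17 t 5.8 w 81.9
```

Request:
play_rows --pt "0 -31.1 15 1.2 0" --pt "0 -31.1 15 1.2 0" --pt "0 -31.1 15 1.2 0" --pt "0 -31.1 15 1.2 0" --pt "0 -31.1 15 1.2 0" --pt "0 -31.1 15 1.2 0" --pt "0 -31.1 15 1.2 0" --pt "0 -31.1 15 1.2 0" --pt "0 -31.1 15 1.2 0"

```text
clock: 6.7
eef_pos: [559.5, -64.3, 116.0]
tool_rot: [-3.141, 0.0, 1.393]
force: [0.1, -0.2, 0.6]
width: 85.3
gripper_force: 0.0
```

```bash
python3 go.py 561.5 -61 26 80
```

```text
from [559.5 -64.3 116. ] yaw 79.8 -> shift cm [0.36 0.14 9.  ] spin -0.2 or 179.8 q7 -0.58 t 6.7 w 85.3
```

Request:
play_rows --pt "0 0.1 0.1 5 0" --pt "0 0.1 0.1 8 0" --pt "0 0.1 0.1 9.1 0" --pt "0 0.1 0.1 9.1 0" --pt "1 0.1 0.1 9.1 0" --pt "1 0.1 0.1 9.1 0" --pt "1 0.1 0.1 9.1 0" --pt "1 0.1 0.1 9.1 0" --pt "1 0.1 0.1 9.1 0" --pt "1 0.1 0.1 9.1 0"

```text
clock: 7.7
eef_pos: [561.8, -62.0, 26.9]
tool_rot: [3.139, -0.0, 1.397]
force: [-0.8, 0.5, 7.9]
width: 33.8
gripper_force: 58.8
```

```bash
python3 go.py 572 248.4 120 80
```

```text
from [561.8 -62.   26.9] yaw 80.0 -> shift cm [30.74 -4.35 -9.31] spin 0.0 or -180.0 q7 -0.67 t 7.7 w 33.8
```

Request:
play_rows --pt "1 0 0 -5 0" --pt "1 0 0 -9.3 0" --pt "1 30.7 -4.4 -9.3 0" --pt "1 30.7 -4.4 -9.3 0" --pt "1 30.7 -4.4 -9.3 0" --pt "1 30.7 -4.4 -9.3 0" --pt "1 30.7 -4.4 -9.3 0" --pt "1 30.7 -4.4 -9.3 0" --pt "1 30.7 -4.4 -9.3 0" --pt "1 30.7 -4.4 -9.3 0"

```text
clock: 8.7
eef_pos: [570.0, 251.5, 118.9]
tool_rot: [3.141, -0.002, 1.402]
force: [-0.6, -1.1, -0.6]
width: 33.3
gripper_force: 59.7
```

```bash
python3 go.py 572 248.4 32 80
```

```text
from [570.  251.5 118.9] yaw 80.3 -> shift cm [-0.29  0.25  8.69] spin 0.3 or -179.7 q7 -1.02 t 8.7 w 33.3
```

Request:
play_rows --pt "1 0 0 4 0" --pt "1 0 0 7.5 0" --pt "1 0 0 8.7 0" --pt "1 0 0 8.7 0" --pt "0.45 0 0 8.7 0" --pt "0.45 0 0 8.7 0" --pt "0.45 0 0 8.7 0" --pt "0.45 0 0 4 0" --pt "0 0 0 0 0" --pt "0 0 0 -3 0"

```text
clock: 9.7
eef_pos: [571.4, 248.5, 151.1]
tool_rot: [3.14, -0.002, 1.397]
force: [0.9, 0.2, -0.3]
width: 74.3
gripper_force: 0.0
```

```bash
python3 go.py 462.8 -61.2 150 86
```

```text
from [571.4 248.5 151.1] yaw 80.0 -> shift cm [-32.38  -5.33   0.05] spin -6.0 or 174.0 q7 -1.0 t 9.7 w 74.3
```

Request:
play_rows --pt "0.4 -32.4 -5.3 0 -6" --pt "0.4 -32.4 -5.3 0 -6" --pt "0.4 -32.4 -5.3 0 -6" --pt "0.4 -32.4 -5.3 0 -6" --pt "0.4 -32.4 -5.3 0 -6" --pt "0.4 -32.4 -5.3 0 -6" --pt "0.4 -32.4 -5.3 0 -6" --pt "0.4 -32.4 -5.3 0 -6" --pt "0.4 -32.4 -5.3 0 -6"

```text
clock: 10.6
eef_pos: [462.8, -62.2, 148.8]
tool_rot: [3.14, -0.0, 1.5]
force: [0.2, -0.1, 0.3]
width: 51.6
gripper_force: 0.0
```

```bash
python3 go.py 462.8 -61.2 66 86
```

```text
from [462.8 -62.2 148.8] yaw 85.9 -> shift cm [ 0.1  -0.02  8.28] spin -0.1 or 179.9 q7 -0.53 t 10.6 w 51.6
```

Request:
play_rows --pt "0.4 0 0 4 0" --pt "0.4 0 0 7 0" --pt "0.4 0 0 8.3 0" --pt "0.4 0 0 8.3 0" --pt "1 0 0 8.3 0" --pt "1 0 0 8.3 0" --pt "1 0 0 8.3 0" --pt "1 0 0 8.3 0" --pt "1 0 0 8.3 0" --pt "1 0 0 8.3 0"

```text
clock: 11.6
eef_pos: [462.7, -61.4, 66.4]
tool_rot: [3.14, -0.0, 1.502]
force: [-2.5, 1.2, 5.7]
width: 9.4
gripper_force: 59.3
```

```bash
python3 go.py 533.7 340.6 160 -10
```

```text
from [462.7 -61.4  66.4] yaw 86.0 -> shift cm [40.6   4.32 -9.34] spin -84.0 or 96.0 q7 -0.66 t 11.6 w 9.4
```

Request:
play_rows --pt "1 0 0 -5 0" --pt "1 0 0 -9.3 0" --pt "1 40.6 4.3 -9.3 -84" --pt "1 40.6 4.3 -9.3 -84" --pt "1 40.6 4.3 -9.3 -84" --pt "1 40.6 4.3 -9.3 -84" --pt "1 40.6 4.3 -9.3 -84" --pt "1 40.6 4.3 -9.3 -84" --pt "1 40.6 4.3 -9.3 -84" --pt "1 40.6 4.3 -9.3 -84"

```text
clock: 12.6
eef_pos: [532.2, 333.2, 158.5]
tool_rot: [-3.141, 0.001, 2.707]
force: [0.4, 0.0, -2.8]
width: 9.2
gripper_force: 60.2
```

```bash
python3 go.py 533.7 340.6 160 170
```

```text
from [532.2 333.2 158.5] yaw 155.1 -> shift cm [ 0.17  0.73 -0.15] spin -14.9 or 165.1 q7 -0.08 t 12.6 w 9.2
```

Request:
play_rows --pt "1 0.1 0.4 0 -15" --pt "1 0.1 0.4 0 -15" --pt "1 0.1 0.4 4 -15" --pt "1 0.1 0.4 7.5 -15" --pt "1 0.1 0.4 8.8 -15" --pt "1 0.1 0.4 8.8 -15" --pt "1 0.1 0.4 8.8 -15"

```text
clock: 13.3
eef_pos: [533.0, 336.1, 71.0]
tool_rot: [3.141, 0.001, 2.963]
force: [0.8, -0.4, -3.8]
width: 9.4
gripper_force: 61.0
```

Request:
play_rows --pt "1 0 0 0.1 0" --pt "0.6 0 0 0.1 0" --pt "0.6 0 0 0.1 0" --pt "0.6 0 0 0.1 0" --pt "0.6 0 0 -3 0" --pt "0.4 0 0 -8 0" --pt "0 0 0 -8 0" --pt "0 0 0 -8 0"

```text
clock: 14.1
eef_pos: [533.4, 336.7, 151.8]
tool_rot: [3.14, 0.002, 2.963]
force: [0.2, -0.8, -0.7]
width: 76.5
gripper_force: 0.0
```

```bash
python3 go.py 563.5 62.5 150 116;python3 - <<'E'
from h import *
im,d=ctrl.get_image("top");save("pics/t2.png",cv2.resize(im[95:305,95:405],None,fx=2.5,fy=2.5,interpolation=cv2.INTER_CUBIC))
E
```

```text
from [533.4 336.7 151.8] yaw 169.8 -> shift cm [ -7.82 -26.46   0.15] spin 53.8 or -126.2 q7 0.13 t 14.1 w 76.5
```

View pics/t2.png

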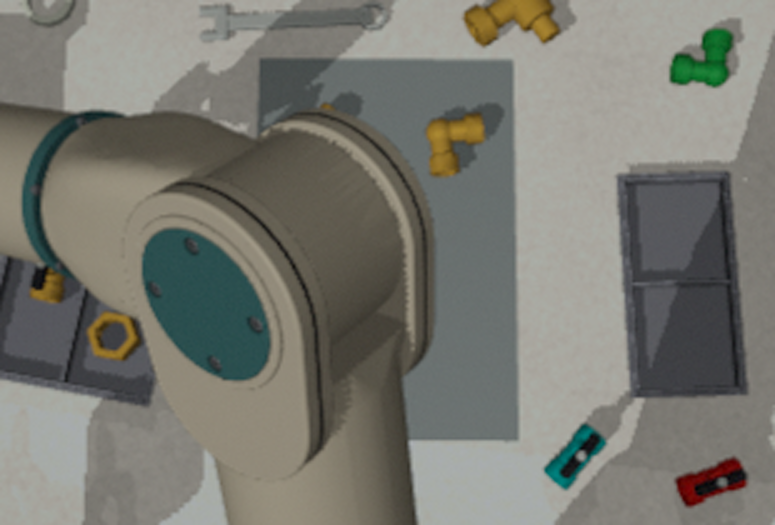

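The top view shows the valve and large nut in their compartments; the strainer is hidden under the arm.

Request:
play_rows --pt "0.4 -7.8 -26.4 0 53.8" --pt "0.4 -7.8 -26.4 0 53.8" --pt "0.4 -7.8 -26.4 0 53.8" --pt "0.4 -7.8 -26.4 0 53.8" --pt "0.4 -7.8 -26.4 0 53.8" --pt "0.4 -7.8 -26.4 0 53.8" --pt "0.4 -7.8 -26.4 0 53.8" --pt "0.4 -7.8 -26.4 3 53.8" --pt "0.4 -7.8 -26.4 3 53.8"

```text
clock: 15.05
eef_pos: [559.8, 60.9, 116.7]
tool_rot: [-3.134, -0.001, 2.024]
force: [-0.5, -0.3, -0.4]
width: 51.1
gripper_force: 0.0
```

```bash
python3 go.py 563.5 62.3 27 116
```

```text
from [559.8  60.9 116.7] yaw 116.0 -> shift cm [-0.05  0.47  8.96] spin -0.0 or 180.0 q7 -0.32 t 15.05 w 51.1
```

Request:
play_rows --pt "0.4 0 0.2 3 0" --pt "0.4 0 0.2 5 0" --pt "0.4 0 0.2 5 0"

```text
clock: 15.35
eef_pos: [562.2, 63.0, 67.9]
tool_rot: [-3.136, -0.001, 2.025]
force: [-0.9, -1.5, 0.2]
width: 51.1
gripper_force: 0.0
```

```bash
python3 go.py 563.5 62.3 27 116
```

```text
from [562.2  63.   67.9] yaw 116.1 -> shift cm [-0.13  0.11  4.09] spin 0.1 or -179.9 q7 -0.38 t 15.35 w 51.1
```

Request:
play_rows --pt "0.4 -0.1 0.1 3 0" --pt "0.4 -0.1 0.1 4.1 0" --pt "0.4 -0.1 0.1 4.1 0" --pt "1 -0.1 0.1 4.1 0" --pt "1 -0.1 0.1 4.1 0" --pt "1 -0.1 0.1 4.1 0" --pt "1 -0.1 0.1 4.1 0" --pt "1 -0.1 0.1 4.1 0"

```text
clock: 16.15
eef_pos: [566.7, 63.3, 30.8]
tool_rot: [3.14, 0.001, 2.025]
force: [-1.1, 0.3, 7.4]
width: 28.6
gripper_force: 60.0
```

```bash
python3 go.py 470 -300.7 120 116
```

```text
from [566.7  63.3  30.8] yaw 116.0 -> shift cm [-28.48 -24.62  -8.96] spin -0.0 or 180.0 q7 -0.42 t 16.15 w 28.6
```

Request:
play_rows --pt "1 0 0 -5 0" --pt "1 0 0 -9 0" --pt "1 -28.5 -24.6 -9 0" --pt "1 -28.5 -24.6 -9 0" --pt "1 -28.5 -24.6 -9 0" --pt "1 -28.5 -24.6 -9 0" --pt "1 -28.5 -24.6 -9 0" --pt "1 -28.5 -24.6 -9 0" --pt "1 -28.5 -24.6 -9 0" --pt "1 -28.5 -24.6 -9 0"

```text
clock: 17.15
eef_pos: [467.1, -306.7, 119.3]
tool_rot: [-3.139, 0.002, 2.018]
force: [-0.4, 0.2, -0.8]
width: 28.2
gripper_force: 59.7
```

```bash
python3 go.py 470 -300.7 36 116
```

```text
from [ 467.1 -306.7  119.3] yaw 115.6 -> shift cm [0.43 0.55 8.33] spin -0.4 or 179.6 q7 0.31 t 17.15 w 28.2
```

Request:
play_rows --pt "1 0.2 0.3 3 0" --pt "1 0.2 0.3 6 0" --pt "1 0.2 0.3 8.2 0" --pt "1 0.2 0.3 8.4 0" --pt "1 0.2 0.3 8.4 0"

```text
clock: 17.65
eef_pos: [471.4, -297.9, 35.2]
tool_rot: [-3.141, -0.0, 2.025]
force: [-0.1, 0.9, -0.9]
width: 28.2
gripper_force: 61.8
```

Request:
play_rows --pt "1 0 0 0.1 0" --pt "0.5 0 0 0.1 0" --pt "0.5 0 0 0.1 0" --pt "0.5 0 0 0.1 0" --pt "0.5 0 0 -4 0" --pt "0.3 0 0 -9 0" --pt "0.3 0 0 -9 0"

```text
clock: 18.35
eef_pos: [475.4, -298.8, 131.0]
tool_rot: [3.135, 0.008, 2.025]
force: [1.5, -0.1, -0.6]
width: 59.6
gripper_force: 0.0
```

```bash
python3 go.py 684.5 -92.0 110 96
```

```text
from [ 475.4 -298.8  131. ] yaw 116.0 -> shift cm [ 9.43 27.84  2.22] spin 20.0 or -160.0 q7 0.31 t 18.35 w 59.6
```

Request:
play_rows --pt "0.3 9.3 28 0 20" --pt "0.3 9.3 28 0 20" --pt "0.3 9.3 28 0 20" --pt "0.3 9.3 28 0 20" --pt "0.3 9.3 28 0 20" --pt "0.3 9.3 28 0 20" --pt "0.3 9.3 28 0 20" --pt "0.3 9.3 28 2 20" --pt "0.3 9.3 28 2 20" --pt "0.3 9.3 28 2 20"

```text
clock: 19.35
eef_pos: [681.5, -92.3, 104.8]
tool_rot: [-3.14, 0.0, 1.675]
force: [0.1, 0.9, -0.1]
width: 59.5
gripper_force: 0.0
```

```bash
python3 go.py 684.7 -92.2 30 96
python3 - <<'E'
from h import *
im,d=ctrl.get_image("wrist");save("pics/w2.png",im)
E
```

```text
from [681.5 -92.3 104.8] yaw 96.0 -> shift cm [-0.02  0.33  7.48] spin -0.0 or 180.0 q7 -0.26 t 19.35 w 59.5
```

View pics/w2.png

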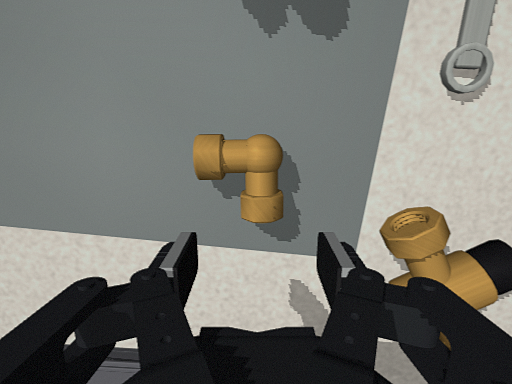

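The wrist view shows the elbow band at (262,205), between the fingers (180–340). A large brass fitting lies at right (430,250), so I'll check its clearance before descending.

Run:
```python
from h import *
for n in("top","scene"):
    d=np.load(n+"0.npz")["d"]; q=cloud(n,d)[d>0]; q=q[(q[:,0]>705)&(q[:,0]<900)&(q[:,1]>-190)&(q[:,1]<20)&(q[:,2]>6)]
    print(n,len(q),q.min(0).round(),q.max(0).round(), q[(q[:,1]<-60)&(q[:,1]>-125)].min(0).round(), np.percentile(q[:,2],[50,98]))
```

```text
top 1030 [ 705. -190.    6.] [893.  20.  47.] [ 717. -125.    6.] [33.50097413 43.6109896 ]
scene 2398 [ 776. -190.    6.] [881.  20.  43.] [ 776. -125.    8.] [34.24286448 41.85657359]
```

Request:
play_rows --pt "0.3 0 0.2 3 0" --pt "0.3 0 0.3 6 0" --pt "0.3 0 0.3 7.4 0" --pt "0.3 0 0.3 7.4 0" --pt "1 0 0.3 7.4 0" --pt "1 0 0.3 7.4 0" --pt "1 0 0.3 7.4 0" --pt "1 0 0.3 7.4 0" --pt "1 0 0.3 7.4 0" --pt "1 0 0.3 7.4 0"

```text
clock: 20.4
eef_pos: [686.6, -91.4, 33.5]
tool_rot: [3.139, 0.001, 1.675]
force: [-0.7, -1.0, 6.8]
width: 28.7
gripper_force: 59.8
```

```bash
python3 go.py 586.6 -316.7 120 94
```

```text
from [686.6 -91.4  33.5] yaw 96.0 -> shift cm [-21.37 -12.27  -8.67] spin 2.0 or -178.0 q7 -0.3 t 20.4 w 28.7
```

Request:
play_rows --pt "1 0 0 -5 0" --pt "1 0 0 -8.7 0" --pt "1 -21.4 -12.3 -8.7 2" --pt "1 -21.4 -12.3 -8.7 2" --pt "1 -21.4 -12.3 -8.7 2" --pt "1 -21.4 -12.3 -8.7 2" --pt "1 -21.4 -12.3 -8.7 2" --pt "1 -21.4 -12.3 -8.7 2" --pt "1 -21.4 -12.3 -8.7 2" --pt "1 -21.4 -12.3 -8.7 2"

```text
clock: 21.4
eef_pos: [586.3, -315.4, 118.8]
tool_rot: [3.14, -0.001, 1.642]
force: [0.7, 0.5, -1.1]
width: 28.2
gripper_force: 60.4
```

```bash
python3 go.py 586.6 -316.7 38 94
python3 - <<'E'
from h import *
im,d=ctrl.get_image("wrist");save("pics/w3.png",im)
E
```

```text
from [ 586.3 -315.4  118.8] yaw 94.1 -> shift cm [-0.14  0.01  8.08] spin 0.1 or -179.9 q7 0.04 t 21.4 w 28.2
```

View pics/w3.png

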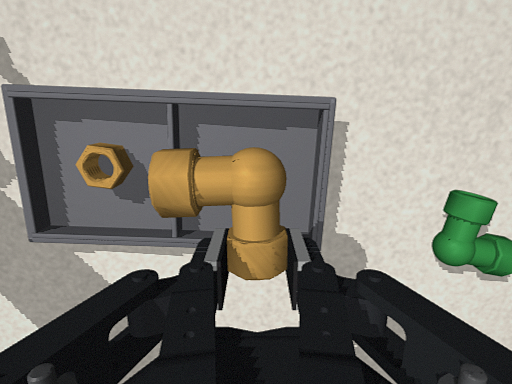

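The elbow is held level and the small nut lies flat in the left compartment at (103,166).

Request:
play_rows --pt "1 0 0 3 0" --pt "1 0 0 6 0" --pt "1 0 0 8 0" --pt "1 0 0 8.1 0" --pt "1 0 0 8.1 0"

```text
clock: 21.95
eef_pos: [586.4, -314.9, 37.1]
tool_rot: [3.141, -0.001, 1.643]
force: [-0.2, 0.9, -0.9]
width: 28.2
gripper_force: 63.6
```

Request:
play_rows --pt "0.5 0 0 0 0" --pt "0.5 0 0 0 0" --pt "0.5 0 0 0 0" --pt "0.5 0 0 -4 0" --pt "0.5 0 0 -9 0" --pt "0.5 0 0 -12 0" --pt "0.5 -25 0 -15 0" --pt "0.5 -25 0 -15 0" --pt "0.5 -25 0 -15 0" --pt "0.5 -25 0 -15 0"

```text
clock: 22.95
eef_pos: [598.8, -517.4, 182.3]
tool_rot: [3.141, 0.001, 1.64]
force: [1.3, 0.3, 0.1]
width: 42.6
gripper_force: 0.0
```

Run:
```python
from h import *
im,d=ctrl.get_image("top");save("pics/t3.png",cv2.resize(im[95:305,95:405],None,fx=2.5,fy=2.5,interpolation=cv2.INTER_CUBIC))
P=cloud("top",d)
im2,d2=ctrl.get_image("scene");save("pics/s3.png",cv2.resize(im2[100:384,60:420],None,fx=2,fy=2,interpolation=cv2.INTER_CUBIC))
P2=cloud("scene",d2)
for T,pp in(((526.3,299.3,-10.2),[("lnut",-54,-42),("str",54,-42),("valve",0,42)]),((524,-299,1.8),[("snut",-54,0),("elbow",54,0)])):
  a=np.radians(T[2])
  for o,lx,ly in pp:
    for Q,D in((P,d),(P2,d2)):
      q=Q[D>0]; r=q[:,:2]-T[:2]; x=r[:,0]*np.cos(a)+r[:,1]*np.sin(a);y=-r[:,0]*np.sin(a)+r[:,1]*np.cos(a)
      m=(abs(x-lx)<44)&(abs(y-ly)<33)&(q[:,2]>10)&(q[:,2]<80)
      print(o,m.sum(),x[m].min().round(),x[m].max().round(),y[m].min().round(),y[m].max().round(),"ztop",np.percentile(q[m,2],[50,97]).round(1)) if m.sum() else print(o,0)
```

```text
lnut 207 -94.0 -26.0 -69.0 -15.0 ztop [28.6 32.9]
lnut 234 -74.0 -27.0 -65.0 -17.0 ztop [25.4 30.6]
str 144 36.0 82.0 -62.0 -27.0 ztop [14.5 20.1]
str 134 38.0 74.0 -62.0 -25.0 ztop [14.1 18.4]
valve 327 -30.0 41.0 20.0 58.0 ztop [33.5 62.1]
valve 366 -30.0 34.0 20.0 52.0 ztop [32.  60.1]
snut 97 -92.0 -11.0 -10.0 19.0 ztop [22.5 27.3]
snut 185 -68.0 -33.0 -12.0 19.0 ztop [21.8 25.4]
elbow 396 15.0 77.0 -28.0 32.0 ztop [29.  35.7]
elbow 680 16.0 78.0 -27.0 32.0 ztop [29.  34.6]
```

View pics/t3.png

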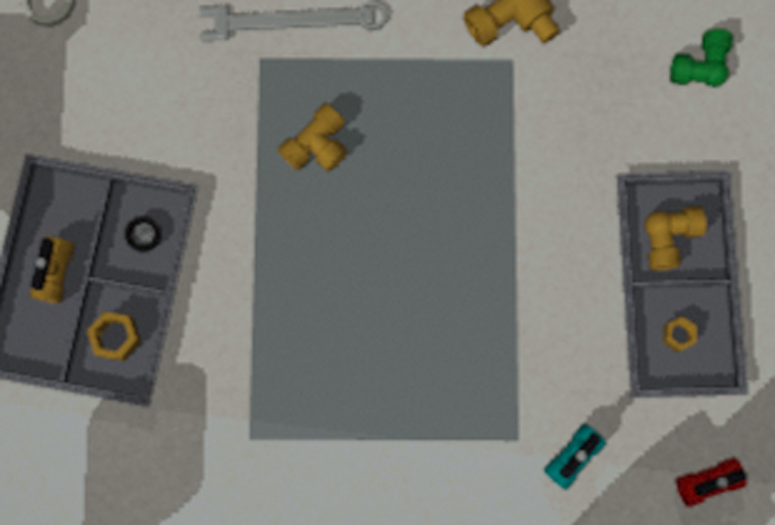

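View pics/s3.png

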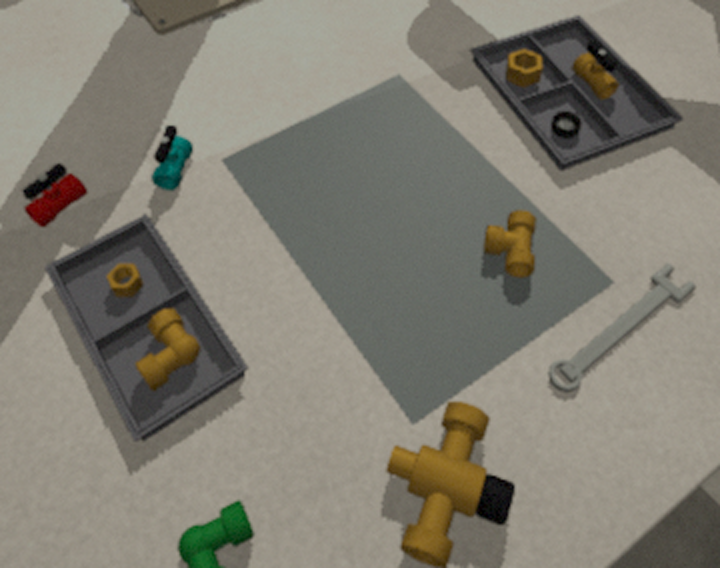

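Both views show all five fittings flat in their compartments at the expected heights, the tee untouched at crop (315,137), and the arm clear.

Request:
play_rows --pt "0.5 0 0 0 0" --pt "0.5 0 0 0 0" --pt "0.5 0 0 0 0"

```text
clock: 23.35
eef_pos: [600.0, -512.9, 181.3]
tool_rot: [3.142, -0.001, 1.643]
force: [-0.5, -0.1, 0.4]
width: 42.5
gripper_force: 0.0
```

```bash
python3 -c "
from cell import ctrl
print(ctrl.finish_job())"
```

```text
the job is handed in; nothing more can be done
None
```

I handed the job in at about 23 s (the limit is 128 s): in the last camera views all five fittings lay flat in their correct compartments and the tee had not moved, but `finish_job()` returned no verdict, so I don't know how it was judged.

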